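Check a vial crimper's lever against its stop screw

TASK

Check the lever travel of the vial crimper in the bench holder: with the backs of the fingers push its blue lever in toward the fixed grey handle until it comes up firmly against the stop screw, and keep it pressed there for about two seconds without forcing it. Then let the lever come all the way back out under control, the fingers staying on it so that it does not snap, and move clear. Do not pinch or reach behind the lever, do not touch the fixed handle, and leave the vials and the other things on the bench as they stand.

Things in the scene. Friction and masses are not known exactly. Their poses are not given: they have to be found in the camera images.
- crimper: hand crimper for vial caps, lying on its side in a fixed bench holder (base 100 x 200 x 13 mm; origin at the centre of its underside), handles level, 110 mm above the worktop. Own axes: fixed handle along +y at x = +16 mm; blue lever on its -x side (toward the robot); grey head with round steel collet at y = -88 mm. Nothing of it is higher than 135 mm; all but the lever is rigid
- fixed_handle: the fixed handle (the bar): grey root and 22 mm thick light-grey ribbed sleeve, axis 110 mm up at x = +16 mm, from y = -60 to +121 mm; this body's origin and axes are those of crimper. The fingers must not touch it
- lever (a joint): angle of the blue lever (rad): 0 = fully out, at rest; grows as it is pushed in. Sprung: at lever_press it takes about 4 N to start, 5.5 to 7 N just before the stop, which it meets somewhere between 0.15 and 0.27 rad (20 to 37 mm of travel there; set anew each time). Then the force rises steeply: 13 N is firmly on the stop, over 40 N is forcing it. Let go, it snaps back; retreat below 0.1 m/s
- lever_press (a point): where to press: on the blue sleeve's outer face (away from the fixed handle), 110 mm above the worktop; moves with the lever. Its x axis is level and points into the lever (the push), y along the lever to its free end 45 mm on, z up. The sleeve is 17 mm tall, from y = -43 to +45 mm. The upright pivot pin is at x = +11.5, y = -135 mm; pushed in, the lever turns clockwise seen from above
- blue_lever: the lever: grey steel root, then a blue sleeve 17 mm tall and 23 mm thick; origin on the pivot axis, 110 mm above the worktop, x toward the fixed handle, y along the lever (180 mm to its end). On its outer (-x) side at the sleeve, at least 60 mm are free of things taller than 55 mm
- lever_inner: inner half of the blue sleeve, the face that looks to the fixed handle; same origin and axes as blue_lever. No finger may go behind the lever and touch it
- stop_screw: fixed level steel stop screw, 7 mm thick, through the fixed handle, with brass lock nut; origin at its domed tip, which the lever's inner face meets 75 mm from the pivot; its shank runs along its own +x, away from the lever. How far it stands out differs each time
- sealed_vial_1: bystander: amber glass vial with a crimped aluminium cap, 23 mm wide, 50 mm tall, loose; origin at the centre of its underside
- sealed_vial_2: bystander: a second such amber vial with aluminium cap, loose; origin at the centre of its underside
- vial_3: bystander: small vial with a white screw cap, 23 x 23 x 46 mm, loose; origin at the centre of its underside
- timer: bystander: white bench timer with coloured buttons, 60 x 66 x 20 mm, loose; origin under its centre
- beaker_100: bystander: clear beaker, 51 x 52 x 69 mm, loose; origin at the centre of its underside
- stopper_rubber: bystander: black rubber stopper, 31 x 31 x 28 mm, loose; origin at the centre of its underside

How it is judged:
On the way, in this order (a step that is already met when the one before it is completed fails the run):
1. the fingers hold the lever in, firmly against the stop screw, for 1.5 s (contact force between blue_lever and stop_screw above 3 N and contact force between the fingers and blue_lever above 3 N), for 1.5 s.
2. the lever has come all the way back out (value of joint lever below 0.03 rad), for 0.2 s.
At the end, for the whole second after the job is handed in: the lever was kept firmly on the stop screw for 1.5 s, is now back out (within 0.03 rad of rest), and no bystander has moved 15 mm or more (value of joint lever below 0.03 rad and distance of each of sealed_vial_1, sealed_vial_2, vial_3, timer, beaker_100, stopper_rubber from where it was at the start of the episode below 0.015 m); the robot touches nothing.
It fails at once if the lever snaps back (faster than 1.5 rad/s outward) (velocity of joint lever below -1.5 rad/s).
It fails at once if the lever is forced: more than 40 N of finger force on it (contact force between the fingers and blue_lever above 40 N).
It fails at once if a finger is behind the lever: it touches the inner face (contact force between the fingers and lever_inner above 1 N).
It fails at once if the fingers touch the fixed handle (contact force between the fingers and fixed_handle above 1 N).
It fails at once if a bystander is lifted, knocked over or pushed 30 mm or more (distance of any of sealed_vial_1, sealed_vial_2, vial_3, timer, beaker_100, stopper_rubber from where it was at the start of the episode above 0.03 m or height (world z) of any of sealed_vial_1, sealed_vial_2, vial_3, timer, beaker_100, stopper_rubber above 0.015 m or angle between any of sealed_vial_1, sealed_vial_2, vial_3, timer, beaker_100, stopper_rubber's own z axis and vertical above 0.5 rad).
It also fails if it takes over 51 s, if anything falls off the work surface, if the arm or the gripper's body presses on something with over 40 N, if the wrist force passes 120 N, or if a joint passes its speed limit or range.

ROBOT

A 7-joint arm with a two-finger parallel gripper is mounted at the origin on a cart in front of the work surface, level with it; the furniture and walls round the work are solid. World frame = base frame: x ahead of the robot, y to its left, z up, the work surface at z = 0. Lengths are in m, angles in rad, forces in N, time in s.
With the tool pointing down it reaches from about 0.425 to 0.925 m from the base axis. Payload 6.8 kg.
Tool frame: the origin (TCP) lies midway between the tips of the shut fingers; the grasp point (between the pads) lies 19 mm behind it; z points along the fingers, y is the direction in which the jaws open and shut (so a half turn about z gives the same grasp; the last joint's range is limited). The gripper opens to 88 mm and grips with 3 to 60 N. Pads are 20 mm wide; open, the fingers measure 115 mm over their backs; the gripper's body (75 mm by 178 mm) begins 61 mm behind the grasp point.
Start: joints at [1.009, 0.477, 0.022, 1.555, -0.011, 1.109, -0.083], TCP at [0.296, -0.607, 0.223] pointing down, gripper open.
Joint ranges: [-2.96, 2.96], [-0.34, 2.1], [-1.41, 1.46], [0.24, 2.44], [-1.37, 4.51], [0.17, 1.92], [-2.96, 2.96]. Speed limits (rad/s): [2.39, 2.39, 3.14, 3.14, 3.14, 3.14, 3.14].

INTERFACE

Orientations are given as [roll, pitch, yaw] about the fixed x, y, z axes, in that order (R = Rz(yaw) Ry(pitch) Rx(roll)).
In Python, from plant import ctrl gives the robot as it stands. The module is installed in compiled form; this text tells all that it offers. Calls block until the motion is done:
- ctrl.move_to(position, orientation): joint-space move of the TCP to a pose.
- ctrl.movel(position, orientation=None, feed=0.15, guard=None): straight line of the TCP; orientation=None keeps the orientation; feed is the mean speed in m/s. With guard (N) it stops when the force on the tool has changed by that much, and returns True; else False.
- ctrl.move_j(angles): joint-space move.
- ctrl.command_gripper(opening, squeeze=None): finger opening in m; squeeze is the grip in N (None keeps the last); returns when the fingers have stopped.
- ctrl.hold(seconds).
- ctrl.inverse_kinematics(position, orientation): joint angles nearest the present ones, or None.
- ctrl.camera(name): name is "scene" or "top" or "wrist"; returns a dict with "image" (420x560x3 uint8, red, green, blue), "fx", "fy", "cx", "cy" (pixels), "origin" and "rotation" of the camera in the world. Camera axes: x right, y up, looking along -z (the intrinsics and any distortion apply to the point x, -y, -z); pixel columns grow to the right and rows downward; lengths in m; the calibration is good to about 2 mm. A picture is of the moment at which its call begins. There is no depth.
A pose or a line that the arm cannot do raises ctrl.MotionError and nothing moves.
- ctrl.job_done(): hands the job in, once; it reports no verdict.
Trained networks look in a picture, given as the dict that the camera call returned (one of the last four; its "shot" number tells which), for a name from the list of things; names that differ only in an ending like _2 or _b are one class to them, and where a whole thing is asked for, a point or a joint stands for the part that bears it (a point fixed in the world has none). Each returns a list of dicts, best first, with "p" (0 to 1); they miss things now and then, are a little off and sometimes report something else, mostly with a low value. They report only what shows in the picture. A call takes as long as a camera call.
- ctrl.find_in(picture, target): "location" ([x, y, z] in m, in world coordinates, good to about 4 mm: the middle of the surface that is visible of it).
- ctrl.silhouettes(picture, target): "region" (420x560 bool, what is visible of it).
Readings, each from a call of its own:
- ctrl.current_time_s(): time.
- ctrl.current_joint_pos(): joint angles.
- ctrl.current_qd(): joint speeds.
- ctrl.current_tau(): joint torques, N m.
- ctrl.current_eef_pos(): TCP position.
- ctrl.current_tool_rot(): TCP orientation.
- ctrl.current_ft_force(): force on the tool from outside, world axes, zero at the start.
- ctrl.current_moment(): the same for the moment, N m.
- ctrl.current_grip_width(): finger opening in m.
Only numpy, scipy, OpenCV 4.12 (cv2) and the standard library are available. Lean on these libraries where they do the work, as an engineer would, in place of code of your own. Each camera call takes 0.05 s, during which the arm holds its last target.

## Working session

There is one attempt and no reset: what is moved stays moved. The work goes in short steps, each a Python script; the robot and the scene stay as the last script left them, time stands still between calls to the robot, and variables do not carry over. Pictures are saved under pics/ and viewed, and the job is handed in when it is done.

```bash
mkdir -p pics; ls
python3 - <<'E'
from plant import ctrl
import cv2,numpy as np
for n in ["scene","top"]:
    p=ctrl.camera(n); cv2.imwrite(f"pics/{n}0.png",p["image"][:,:,::-1])
    print(n,p["fx"],p["fy"],p["cx"],p["cy"],np.round(p["origin"],3),np.round(p["rotation"],3).tolist(),[k for k in p])
    for t in ["crimper","fixed_handle","lever_press","blue_lever","stop_screw","sealed_vial_1","vial_3","timer","beaker_100","stopper_rubber"]:
        try: print(t,[(round(d["p"],2),np.round(d["location"],3).tolist()) for d in ctrl.find_in(p,t)[:3]])
        except Exception as e: print(t,e)
print(ctrl.current_time_s(),ctrl.current_eef_pos(),ctrl.current_tool_rot(),ctrl.current_ft_force(),ctrl.current_grip_width())
E
```

```text
pics
scene 510.54196962780685 510.54196962780685 284.69100510772313 204.07436199665827 [-0.253  0.623  0.952] [0.89, 0.012, -2.267] ['image', 'fx', 'fy', 'cx', 'cy', 'origin', 'rotation', 'shot']
crimper [(0.78, [0.534, -0.062, 0.041])]
fixed_handle [(0.87, [0.53, -0.037, 0.12])]
lever_press [(0.92, [0.478, -0.054, 0.115])]
blue_lever [(0.92, [0.475, -0.052, 0.117])]
stop_screw []
sealed_vial_1 [(0.59, [0.508, -0.252, 0.026]), (0.4, [0.474, -0.05, 0.117])]
vial_3 [(0.5, [0.477, -0.187, 0.035])]
timer [(0.6, [0.55, -0.359, 0.016])]
beaker_100 [(0.8, [0.564, 0.256, 0.044])]
stopper_rubber [(0.59, [0.477, -0.052, 0.116]), (0.48, [0.631, 0.296, 0.024])]
top 523.141253647725 523.141253647725 278.0621434754008 204.0933328472708 [ 0.373 -0.032  1.321] [0.141, -0.012, -1.583] ['image', 'fx', 'fy', 'cx', 'cy', 'origin', 'rotation', 'shot']
crimper [(0.9, [0.539, -0.08, 0.116])]
fixed_handle [(0.71, [0.54, -0.04, 0.118])]
lever_press [(0.56, [0.482, -0.055, 0.116]), (0.25, [0.542, -0.04, 0.118])]
blue_lever [(0.96, [0.477, -0.057, 0.12]), (0.61, [0.478, -0.062, 0.114])]
stop_screw []
sealed_vial_1 [(0.57, [0.514, -0.258, 0.049]), (0.5, [0.565, -0.252, 0.051])]
vial_3 []
timer [(0.61, [0.552, -0.369, 0.015])]
beaker_100 [(0.59, [0.573, 0.262, 0.03])]
stopper_rubber []
1.1 [ 0.29592866 -0.60669887  0.22265968] [ 3.14158463e+00 -6.26765735e-06  4.53780919e-01] [-0.33052051  0.11819203 -0.17181891] 0.0878111909852402
```

View pics/top0.png

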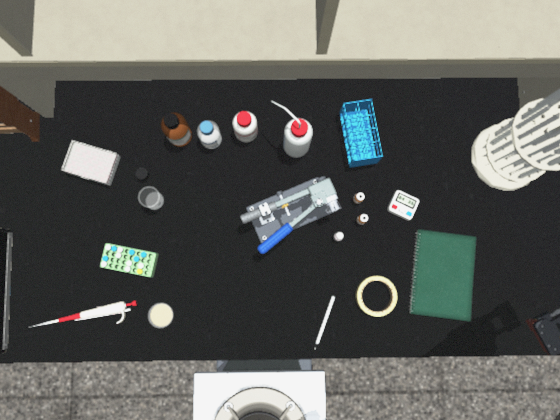

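View pics/scene0.png

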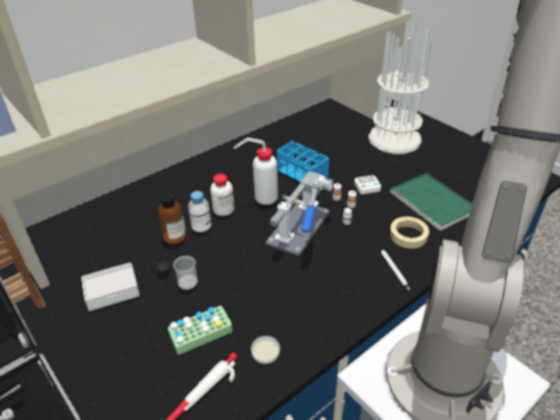

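```bash
cat > h.py <<'E'
from plant import ctrl
import cv2,numpy as np
from scipy.spatial.transform import Rotation as Ro
def Rm(p): 
    r=np.asarray(p["rotation"]); return r if r.shape==(3,3) else Ro.from_euler("xyz",r).as_matrix()
def back(p,uv,z):
    uv=np.atleast_2d(uv).astype(float)
    d=np.c_[(uv[:,0]-p["cx"])/p["fx"],-(uv[:,1]-p["cy"])/p["fy"],-np.ones(len(uv))]@Rm(p).T
    o=np.asarray(p["origin"]); return o+d*((z-o[2])/d[:,2])[:,None]
def proj(p,X):
    c=(np.atleast_2d(X)-p["origin"])@Rm(p)
    return np.c_[p["cx"]+p["fx"]*c[:,0]/-c[:,2],p["cy"]-p["fy"]*c[:,1]/-c[:,2]]
def rect(p,reg,z):
    v,u=np.nonzero(reg); X=back(p,np.c_[u,v],z)[:,:2]
    return cv2.minAreaRect((X*1000).astype(np.float32)),len(u)
def save(p,n,crop=None,s=1):
    im=p["image"][:,:,::-1]
    if crop: im=im[crop[1]:crop[3],crop[0]:crop[2]]
    cv2.imwrite(f"pics/{n}.png",cv2.resize(im,None,fx=s,fy=s,interpolation=cv2.INTER_CUBIC))
E
python3 - <<'E'
from h import *
p=ctrl.camera("top"); save(p,"topz",(225,165,365,265),5)
for t in ["blue_lever","fixed_handle","crimper"]:
    for s in ctrl.silhouettes(p,t)[:2]:
        print(t,round(s["p"],2),rect(p,s["region"],0.1185 if t!="crimper" else 0.11))
# blue pixels
h=cv2.cvtColor(p["image"],cv2.COLOR_RGB2HSV)
m=(h[...,0]>105)&(h[...,0]<125)&(h[...,1]>150)&(h[...,2]>60); m[:, :240]=0;m[:,310:]=0;m[:215]=0;m[262:]=0
print(rect(p,m,0.1185)); v,u=np.nonzero(m); print(u.min(),u.max(),v.min(),v.max())
E
```

```text
blue_lever 0.84 (((489.1101989746094, -68.95659637451172), (23.08143424987793, 164.52008056640625), 41.28094482421875), 490)
fixed_handle 0.66 (((541.6783447265625, -42.084983825683594), (20.260679244995117, 165.65875244140625), 24.056499481201172), 403)
crimper 0.58 (((530.6527099609375, -80.97453308105469), (111.6207504272461, 228.56077575683594), 29.109621047973633), 3605)
(((463.8117370605469, -40.07466125488281), (24.310590744018555, 93.76073455810547), 37.77409744262695), 404)
257 292 223 253
```

View pics/topz.png

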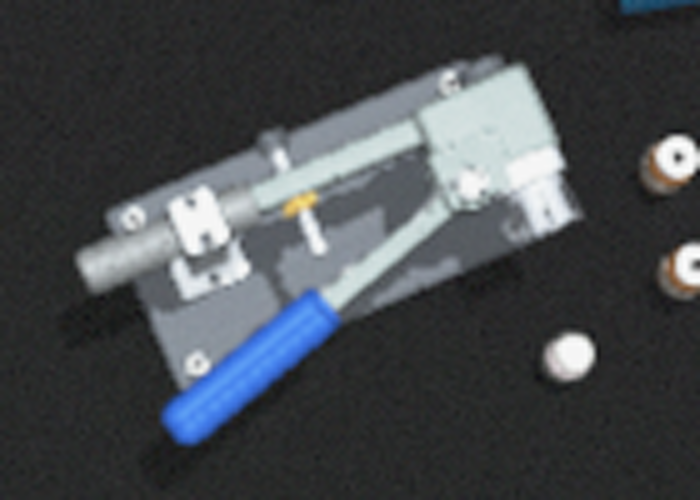

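Run:
```python
from h import *
print(ctrl.current_time_s())
p=ctrl.camera("top")
print("pivot",back(p,[[319,202]],0.125),"bottle base",back(p,[[296,152],[245,135]],0.0),back(p,[[299,128]],0.2))
a=np.deg2rad(37.8); ex=np.array([np.cos(a),np.sin(a)]); ey=np.array([-ex[1],ex[0]])
c=np.array([.464,-.040])-.0115*ex
for yaw in (a-np.pi/2,a+np.pi/2)[::-1]:
  yaw2=a+np.pi/2 if yaw>0 else a-np.pi/2
  for off in (-.0135-.03,-.0135-.015,-.0135,.02):
    for z in (.095,.2,.35):
      q=ctrl.inverse_kinematics(list(c+off*ex)+[z],[np.pi,0,yaw]); print(round(yaw,2),off,z,None if q is None else np.round(q,2))
```

```text
1.3
pivot [[ 0.54694202 -0.14388735  0.125     ]] bottle base [[ 0.69652703 -0.09906597  0.        ]
 [ 0.74303031  0.03267825  0.        ]] [[ 0.70187325 -0.09651534  0.2       ]]
2.23 -0.0435 0.095 [ 0.52  0.31 -0.57  2.21  0.27  0.68  0.43]
2.23 -0.0435 0.2 [ 0.58  0.14 -0.59  2.11  0.1   0.92  0.6 ]
2.23 -0.0435 0.35 [ 0.63 -0.02 -0.58  1.9  -0.01  1.26  0.71]
2.23 -0.028499999999999998 0.095 [ 0.5   0.33 -0.57  2.19  0.28  0.69  0.4 ]
2.23 -0.028499999999999998 0.2 [ 0.56  0.16 -0.6   2.09  0.11  0.93  0.56]
2.23 -0.028499999999999998 0.35 [ 0.61  0.   -0.59  1.88  0.    1.26  0.68]
2.23 -0.0135 0.095 [ 0.48  0.35 -0.57  2.16  0.29  0.7   0.37]
2.23 -0.0135 0.2 [ 0.54  0.18 -0.61  2.07  0.13  0.93  0.52]
2.23 -0.0135 0.35 [ 0.59  0.02 -0.6   1.86  0.01  1.26  0.64]
2.23 0.02 0.095 [ 0.43  0.38 -0.58  2.11  0.31  0.73  0.31]
2.23 0.02 0.2 [ 0.49  0.22 -0.62  2.02  0.16  0.95  0.45]
2.23 0.02 0.35 [ 0.53  0.07 -0.62  1.81  0.04  1.27  0.56]
-0.91 -0.0435 0.095 [ 0.08  0.26 -0.06  2.24  0.02  0.64 -2.48]
-0.91 -0.0435 0.2 [ 0.18  0.1  -0.16  2.13  0.02  0.91 -2.48]
-0.91 -0.0435 0.35 [ 0.29 -0.04 -0.25  1.91 -0.01  1.26 -2.44]
-0.91 -0.028499999999999998 0.095 [ 0.06  0.28 -0.06  2.22  0.03  0.65 -2.5 ]
-0.91 -0.028499999999999998 0.2 [ 0.16  0.12 -0.17  2.11  0.03  0.91 -2.5 ]
-0.91 -0.028499999999999998 0.35 [ 0.27 -0.02 -0.26  1.9  -0.    1.26 -2.47]
-0.91 -0.0135 0.095 [ 0.04  0.29 -0.06  2.19  0.03  0.66 -2.53]
-0.91 -0.0135 0.2 [ 0.14  0.14 -0.17  2.09  0.03  0.92 -2.53]
-0.91 -0.0135 0.35 [ 0.26  0.   -0.27  1.88  0.    1.26 -2.5 ]
-0.91 0.02 0.095 [-0.01  0.33 -0.06  2.14  0.03  0.68 -2.57]
-0.91 0.02 0.2 [ 0.1   0.18 -0.18  2.04  0.04  0.93 -2.58]
-0.91 0.02 0.35 [ 0.21  0.05 -0.28  1.83  0.01  1.27 -2.55]
```

Run:
```python
from h import *
a=np.deg2rad(37.8); ex=np.array([np.cos(a),np.sin(a)])
c=np.array([.464,-.040])-.0115*ex
ctrl.move_to(list(c-.0435*ex)+[.30],[np.pi,0,a+np.pi/2])
ctrl.command_gripper(0.0,10)
p=ctrl.camera("wrist"); save(p,"w1")
print(ctrl.current_time_s(),ctrl.current_eef_pos(),ctrl.current_grip_width(),ctrl.current_ft_force())
print(p["origin"],p["rotation"])
h=cv2.cvtColor(p["image"],cv2.COLOR_RGB2HSV)
m=(h[...,0]>105)&(h[...,0]<125)&(h[...,1]>150)&(h[...,2]>60)
n,l,st,ce=cv2.connectedComponentsWithStats(m.astype(np.uint8))
for i in range(1,n):
    if st[i,4]>300: print(st[i],rect(p,l==i,.1185))
for t in ["blue_lever","fixed_handle"]:
    for s in ctrl.silhouettes(p,t)[:2]: print(t,s["p"],rect(p,s["region"],.1185))
```

```text
4.7333 [ 0.42053288 -0.07368406  0.29999291] 0.0004617041674637718 [ 0.3476058  -0.24582798  0.34972073]
[ 0.37096628 -0.00965197  0.46210281] [-2.95143189e-01  2.67249615e-04  6.60847076e-01]
[ 320  137   24   89 1870] (((464.17816162109375, -40.004493713378906), (22.9392147064209, 93.51535034179688), 38.90175247192383), 1870)
blue_lever 0.66 (((489.9132995605469, -69.05831146240234), (23.868186950683594, 169.37576293945312), 39.95244598388672), 2644)
fixed_handle 0.89 (((539.84619140625, -41.52677917480469), (23.472444534301758, 168.23854064941406), 22.33061408996582), 2293)
```

View pics/w1.png

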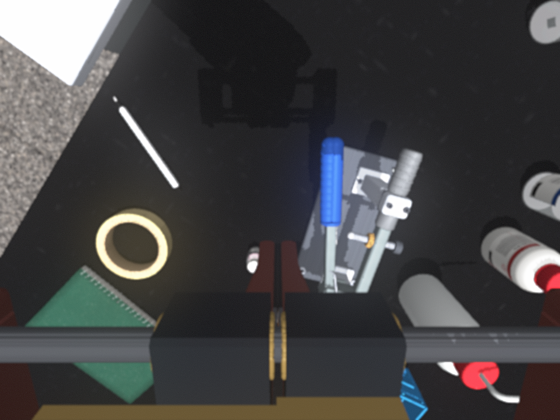

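Run:
```python
from h import *
a=np.deg2rad(38.5); ex=np.array([np.cos(a),np.sin(a)])
c=np.array([.4642,-.040])-.0115*ex
o=[np.pi,0,a+np.pi/2]
ctrl.movel(list(c-.0435*ex)+[.30],o,feed=.1)
ctrl.movel(list(c-.0435*ex)+[.095],o,feed=.15)
ctrl.hold(.2); f0=np.array(ctrl.current_ft_force()); print(f0,ctrl.current_time_s())
g=ctrl.movel(list(c-.005*ex)+[.095],o,feed=.02,guard=2.0)
ctrl.hold(.1)
x=np.array(ctrl.current_eef_pos()); f=np.array(ctrl.current_ft_force())-f0
print(g,x,"gap to expected contact",(x[:2]-c)@ex+.0135,"f",f,f[:2]@ex,ctrl.current_moment(),ctrl.current_time_s())
np.save("f0.npy",f0)
p=ctrl.camera("wrist"); save(p,"w2"); p=ctrl.camera("top"); save(p,"t2",(225,165,365,265),5)
```

```text
[ 0.07506714 -0.46077373 -0.2384485 ] 6.8
True [ 0.44895824 -0.05157861  0.09442574] gap to expected contact 0.005863821550396594 f [-0.54724906  0.32259217  0.89045611] -0.22746322810127143 [-0.01314261 -0.13860511  0.00297632] 8.5583
```

View pics/w2.png

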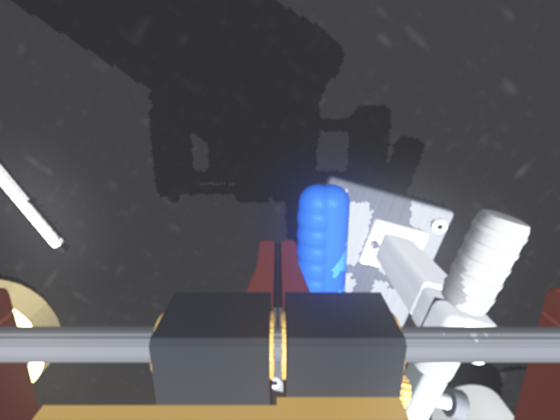

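```bash
cat > push.py <<'E'
from h import *
f0=np.load("f0.npy")
a0=np.deg2rad(38.5); 
piv=np.array([.4642,-.040])-.136*np.array([-np.sin(a0),np.cos(a0)])
def pose(th,d):  # d: TCP offset from lever axis line (outward), at 135mm
    a=a0-th; ex=np.array([np.cos(a),np.sin(a)]); ey=np.array([-ex[1],ex[0]])
    return list(piv+.135*ey-d*ex)+[.095],[np.pi,0,a+np.pi/2],ex
def F(n=3):
    fs=[]
    for _ in range(n): fs.append(ctrl.current_ft_force())
    return np.mean(fs,0)-f0
E
python3 - <<'E'
from push import *
D=.0115+.0135-.0059
print(piv)
t0=ctrl.current_time_s()
for th in np.arange(0.0,.12,.015):
    P,o,ex=pose(th,D); ctrl.movel(P,o,feed=.03); ctrl.hold(.03)
    f=F(); print(round(th,3),round(-f[:2]@ex,2),np.round(f,2),round(np.dot(np.array(ctrl.current_eef_pos())[:2]-P[:2],ex)*1000,2),round(ctrl.current_time_s()-t0,2))
    if -f[:2]@ex>9: break
E
```

```text
[ 0.54886199 -0.14643471]
0.0 -0.08 [-0.38  0.61 -0.48] -0.03 0.28
0.015 3.62 [-2.4  -2.82  2.41] -0.84 0.57
0.03 2.73 [-1.99 -1.89  0.88] -0.32 0.85
0.045 4.1 [-3.02 -2.81  0.16] -0.14 1.13
0.06 4.18 [-2.99 -3.01  0.27] -0.13 1.42
0.075 3.26 [-3.06 -1.31 -1.11] -0.15 1.7
0.09 3.49 [-3.3  -1.34 -0.41] -0.17 1.98
0.105 3.58 [-3.55 -1.09  0.55] -0.18 2.27
```

```bash
cat >> push.py <<'E'
D=.0115+.0135-.0059
E
python3 - <<'E'
from push import *
t0=ctrl.current_time_s()
th=.105
while th<.32:
    th+=.008 if th<.135 else .005
    P,o,ex=pose(th,D); ctrl.movel(P,o,feed=.02); ctrl.hold(.02)
    f=F(); fx=-f[:2]@ex; print(round(th,3),round(fx,2),np.round(f,2),round(np.dot(np.array(ctrl.current_eef_pos())[:2]-P[:2],ex)*1000,2),round(ctrl.current_time_s()-t0,2))
    if fx>8: break
print(ctrl.current_time_s()); np.save("th.npy",th)
E
```

```text
0.113 4.01 [-4.25 -0.77 -0.24] -0.15 0.27
0.121 4.72 [-5.06 -0.77 -0.69] -0.13 0.53
0.129 4.93 [-5.55 -0.35 -0.48] -0.17 0.8
0.137 3.56 [-4.06 -0.13  0.21] -0.2 1.07
0.142 3.51 [-3.72 -0.6  -0.1 ] -0.21 1.33
0.147 5.21 [-5.68 -0.6  -0.02] -0.25 1.6
0.152 5.24 [-5.   -1.8  -0.34] -0.29 1.87
0.157 4.81 [-5.19 -0.6  -0.12] -0.29 2.13
0.162 5.35 [-5.11 -1.82  0.08] -0.31 2.4
0.167 5.15 [-5.99  0.2  -0.64] -0.33 2.67
0.172 5.21 [-6.05  0.21  0.15] -0.35 2.93
0.177 6.22 [-6.55 -0.96  0.9 ] -0.33 3.2
0.182 5.25 [-5.41 -1.01 -0.21] -0.37 3.47
0.187 6.88 [-7.22 -1.07  0.79] -0.68 3.73
0.192 6.51 [-7.05 -0.57  2.61] -1.06 4.0
0.197 8.66 [-8.86 -1.71  3.35] -1.52 4.27
15.1917
```

Run:
```python
from push import *
t0=ctrl.current_time_s()
th=float(np.load("th.npy"))
def show():
    f=F(); fx=-f[:2]@ex; print(round(th,3),round(fx,2),np.round(f,2),round(np.dot(np.array(ctrl.current_eef_pos())[:2]-P[:2],ex)*1000,2),round(ctrl.current_time_s()-t0,2)); return fx
while th<.32:
    th+=.004
    P,o,ex=pose(th,D); ctrl.movel(P,o,feed=.02); ctrl.hold(.1)
    if show()>13: break
for _ in range(8): ctrl.hold(.3); show()
p=ctrl.camera("top"); save(p,"t3",(225,165,365,265),5)
print(ctrl.current_time_s()); np.save("th.npy",th)
```

```text
0.201 9.58 [-9.05 -3.35  5.43] -1.91 0.35
0.205 10.95 [-10.53  -3.43   6.51] -2.28 0.7
0.209 11.02 [-10.55  -3.54   6.65] -2.7 1.05
0.213 12.67 [-12.69  -2.93   8.72] -3.14 1.4
0.217 14.34 [-13.47  -5.09   9.99] -3.57 1.75
0.217 14.86 [-14.31  -4.58   9.47] -3.56 2.05
0.217 13.53 [-12.61  -4.99  10.2 ] -3.6 2.35
0.217 13.86 [-13.2   -4.56   9.93] -3.59 2.65
0.217 13.94 [-13.18  -4.78   9.73] -3.56 2.95
0.217 13.64 [-13.23  -3.98  10.24] -3.58 3.25
0.217 15.35 [-15.01  -4.25   9.39] -3.56 3.55
0.217 13.17 [-12.95  -3.49   9.47] -3.56 3.85
0.217 14.02 [-13.67  -3.96   9.4 ] -3.57 4.15
19.3917
```

View pics/t3.png

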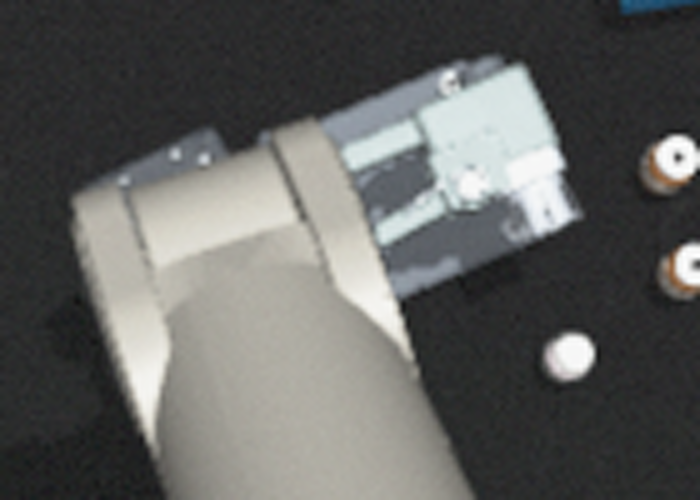

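Run:
```python
from push import *
p=ctrl.camera("wrist"); save(p,"w4"); p=ctrl.camera("scene"); save(p,"s4",(250,150,370,250),6)
print(ctrl.current_eef_pos(),ctrl.current_tool_rot(),ctrl.current_moment(),ctrl.current_time_s())
```

```text
[ 0.46909182 -0.03502101  0.09461877] [-3.13471445e+00 -5.13517417e-04  2.02527075e+00] [-0.97464808  2.76367078  0.13936488] 19.4917
```

View pics/w4.png

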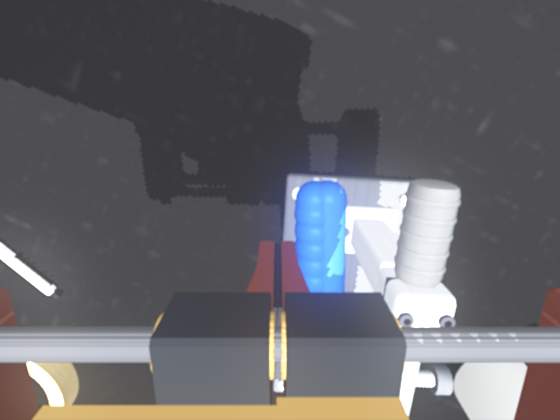

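View pics/s4.png

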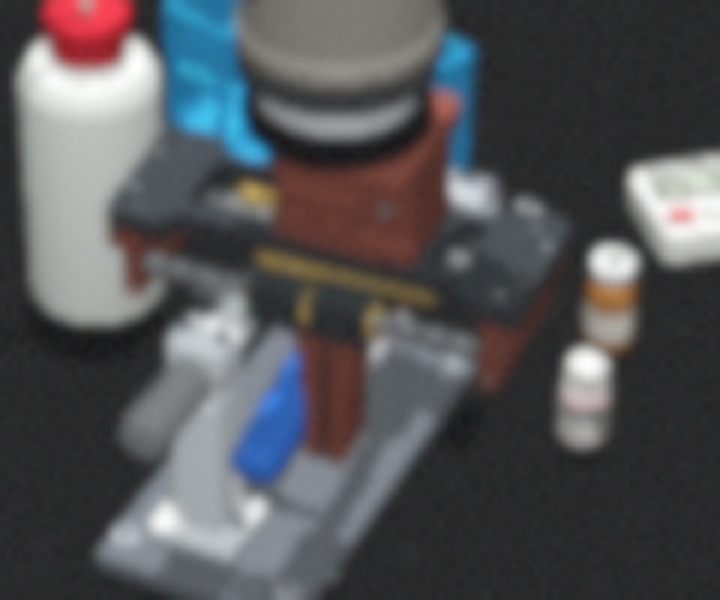

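Run:
```python
from push import *
t0=ctrl.current_time_s()
ths=list(np.arange(.210,.18,-.007))+list(np.arange(.175,-.05,-.015))
for i,th in enumerate(ths):
    P,o,ex=pose(th,D); ctrl.movel(P,o,feed=.015)
    f=F(); 
    print(round(th,3),round(-f[:2]@ex,2),round(f[2],2),np.round(np.dot(np.array(ctrl.current_eef_pos())[:2]-P[:2],ex)*1000,2),round(ctrl.current_time_s()-t0,2))
ctrl.hold(.2)
P,o,ex=pose(-.04,D+.025); ctrl.movel(P,o,feed=.05)
P[2]=.30; ctrl.movel(P,o,feed=.15); ctrl.hold(.2)
p=ctrl.camera("wrist"); save(p,"w5")
for t in ["blue_lever"]:
    for s in ctrl.silhouettes(p,t)[:1]: print(t,s["p"],rect(p,s["region"],.1185))
h=cv2.cvtColor(p["image"],cv2.COLOR_RGB2HSV)
m=(h[...,0]>105)&(h[...,0]<125)&(h[...,1]>150)&(h[...,2]>60)
n,l,st,ce=cv2.connectedComponentsWithStats(m.astype(np.uint8))
for i in range(1,n):
    if st[i,4]>300: print(st[i],rect(p,l==i,.1185))
print(ctrl.current_time_s(),ctrl.current_eef_pos(),F())
```

```text
0.21 11.85 7.39 -2.86 0.25
0.203 9.93 6.03 -2.14 0.5
0.196 7.59 3.2 -1.45 0.75
0.189 6.79 1.65 -0.87 1.0
0.182 5.36 0.43 -0.55 1.25
0.175 5.32 0.96 -0.54 1.5
0.16 6.06 -0.08 -0.58 1.78
0.145 5.35 0.33 -0.54 2.07
0.13 4.95 -0.65 -0.53 2.35
0.115 5.82 -0.43 -0.53 2.63
0.1 5.47 -0.55 -0.54 2.92
0.085 4.15 -0.83 -0.53 3.2
0.07 3.92 -0.52 -0.49 3.48
0.055 4.54 -0.47 -0.31 3.77
0.04 3.19 -0.57 -0.07 4.05
0.025 4.71 -1.22 -0.03 4.33
0.01 2.79 -0.94 -0.02 4.62
-0.005 0.19 -0.5 1.03 4.9
-0.02 -0.24 0.81 0.4 5.18
-0.035 0.35 -0.19 -0.08 5.47
blue_lever 0.88 (((488.3424072265625, -69.06075286865234), (23.233367919921875, 166.3409423828125), 38.31928634643555), 2583)
[ 314  136   27   89 1684] (((463.85931396484375, -39.67472839355469), (23.196836471557617, 93.17044830322266), 38.5784797668457), 1684)
27.6417 [ 0.42716203 -0.07300041  0.29971996] [-0.62338908  0.1604351   0.20223211]
```

View pics/w5.png

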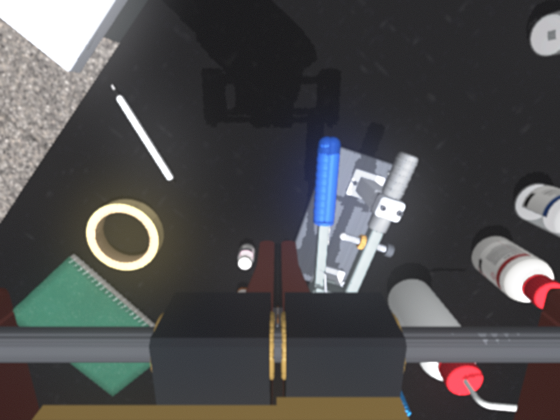

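```bash
python3 -c "
from plant import ctrl
print(ctrl.job_done(),ctrl.current_time_s())"
```

```text
the job is handed in; nothing more can be done
the job is handed in; nothing more can be done
```

I checked the lever travel and handed the job in. It took about 28 s of the 51 s allowed, and no verdict was reported.

- **Press:** With the shut fingers outside the blue sleeve, I pushed the lever in by the back of one finger. It met the stop at roughly 0.18 rad, worked out from the tool position. I brought the force up to about 14 N and held it there for more than 2.4 s. The highest reading was about 15 N.
- **Release:** I backed off along the lever's arc at about 0.015 m/s. The push force fell steadily from 12 N to about 3 N near rest, so the fingers stayed on the lever. I then moved clear, up to z = 0.30 m.
- **Last checks:** The sleeve is back where it started, centre (0.464, -0.040) m at 38.6°. Before the press it was (0.464, -0.040) m at 38.9°. The force on the tool was within 0.65 N of zero.

Three checks were weak or off:
- The first guarded approach stopped on about 2 N, with almost no force left afterwards. True contact came about 6–7 mm further in than I had computed.
- At the stop I also read about 10 N upward on the tool. I took this as friction on the sleeve as the arm gave a little; it vanished on release.
- I did not measure the bystanders again. I only looked at the pictures: the screw-cap vial looked untouched in the last one. The amber vials and the timer were last seen in pictures taken during the hold. The beaker and stopper were outside the views I looked at after the first pictures.

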